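# Draw the crate's loose end board tight with its cam lock

### The arm

A 6-joint arm with a two-finger parallel gripper is mounted at the origin on the work surface. World frame = base frame: x ahead of the robot, y to its left, z up, the work surface at z = 0. Lengths are in mm, angles in rad, forces in N, time in s.
With the tool pointing down it reaches from about 375 to 750 mm from the base axis. Payload 9 kg.
Tool frame: the origin (TCP) lies midway between the tips of the shut fingers; the grasp point (between the pads) lies 19 mm behind it; x points along the fingers, y is the direction in which the jaws open and shut, and the axes are right-handed (so a half turn about x gives the same grasp; the last joint's range is limited). The gripper opens to 85 mm and grips with 20 to 120 N. Pads are 22 mm wide; open, the fingers measure 114 mm over their backs; the gripper's body (76 mm by 85 mm) begins 54 mm behind the grasp point. The pads swing forward as they close: fully open they stand 13 mm farther back than shut.
Start: joints at [-1.348, 0.104, 0.097, 1.564, 0, 1.353], TCP at [256.012, -542.676, 209.531] pointing down, gripper open.
Joint ranges: [-2.99, 2.99], [-0.84, 1.86], [-1.1, 1.16], [-1.84, 2.11], [-1.51, 1.56], [-3.14, 3.14]. Speed limits (rad/s): [2.22, 2.22, 2.57, 3.14, 3.14, 3.14].

### API

Orientations are given as a 3x3 rotation matrix whose columns are the frame's x, y, z axes.
In Python, from bench import robot gives the robot as it stands.
- The arm moves only by the shell command python3 -m inch 'ROWS' [FORCE]. ROWS is JSON, a list of rows, each a list of 7 numbers: the shift along the tool's x, y, z as a fraction of full scale, then the turn, a rotation vector about the tool's x, y, z as a fraction of full scale, then the opening, from 0 (shut) to 1 (fully open). A call has 1 to 12 rows; each row shifts and turns the pose as measured when the row begins, along the tool's axes as they then stand; what a row does not reach is not made up. Full scale, the value 1, is 0.05 m for a shift and 0.15 rad for a turn. A row lasts 1/8 s, in which the tool goes at most 62.5 mm and 10.7 degrees, less where a joint would pass 70% of its speed; a pose out of reach is approached as far as the arm can. A call with a number of a shift or a turn outside -1 to 1 is refused whole. A call with a gripper value outside its range is refused whole. The fingers move at their own pace and stop on an object; FORCE is the grip in N (left out, the last holds). Time passes only in rows, so rows that do not move let the fingers close. It gives the time, the measured TCP pose, the force and the opening at its end, in the units of the state.
- robot.observe(): the state, without advancing time (a new reading comes with each control period).
- robot.grab_frame(name): name is "side" or "top" or "wrist"; returns a dict with "frame" (400x640x3 uint8, blue, green, red), "fx", "fy", "cx", "cy" (pixels), "rvec" (rotation vector, rad) and "tvec" (3), from world to camera coordinates, as OpenCV has them; the wrist camera has in their place "hand_eye" (4x4, takes a point from camera to tool coordinates, whose origin is the TCP and whose axes are the tool frame's). Camera axes: x right, y down, z forward; pixel columns grow to the right and rows downward; lengths in mm; the calibration is good to about 2 mm. A picture is of the moment at which its call begins: read the wrist's pose just before it. There is no depth.
- robot.sign_off(): hands the job in, once; it reports no verdict.
The state is a dict: "time_s": time; "q": joint angles; "dq": joint speeds; "effort": joint torques, N m; "tool_pos": TCP position; "orientation": TCP orientation; "wrist_force": force on the tool from outside, world axes, zero at the start; "moment": the same for the moment, N m; "grip_width": finger opening in mm.
Only numpy, scipy, OpenCV 4.12 (cv2) and the standard library are available. Lean on these libraries where they do the work, as an engineer would, in place of code of your own. Each camera call takes 0.05 s, during which the arm holds its last target. There are 200 camera calls.

### The job

At the food-parcel table a flat-pack crate still has one end board standing off by a finger's width. Take the flat-bladed driver (the one with the flat paddle handle) out of the tool block, put its blade into the slot of the cam lock beside the loose end board and turn it clockwise, about 70 degrees, until the board is drawn tight. Then put the driver back, standing in the hole it came from, and leave the other driver where it stands.

Things in the scene. Friction and masses are not known exactly. Their poses are not given: they have to be found in the camera images.
- driver_mid (a point): Loose 150 g flat-bladed driver upright in a tool block hole: centre of its black paddle handle, 46 wide (x), 24 thick (y: grip across this), 70 mm tall. z up, x along blade width, either way round. Below this point: collar (diameter 56, 6 thick) whose underside, 41 down, rests on the block; shank; blade 28 wide (x), 5 thick, tip 86 down. Which hole varies; return it to this start position.
- cam: Bare metal disc, diameter 68, that turns; by the end board with the open gap (the like disc 176 away is tight, fixed). Origin: on its axis, centre of slot floor, 40 above table; x along slot, z up. Slot 33 long, 10 wide, sides straight for 10 mm, then flaring 45 degrees to the mouth 18 above floor. Turns 1.2 rad clockwise from above, to a stop; starts 0-0.12 in. 0.25 N m, stays put. Blade play: 11 degrees.
- end_board (a joint): How far the cam has drawn in the green end board (238 long, 14 thick, 65 mm high), in m: 0 to 0.0015 at the start (gap about 15 mm), 0.015 when tight on the crate, at the disc's stop. In step with the disc: 12.5 mm per rad. Not to be pushed by hand. The crate (238 x 300 mm base, long sides 50 mm high) is fixed.
- nut_driver: The unwanted driver in the other hole, 130 mm away: same collar and height, round black handle 36 mm in diameter. Origin: its lower tip, 15 mm above the table; z up; top 121 mm above it. Leave it alone. The tool block is fixed brown wood, 100 x 220 mm, 60 mm high; its holes are round, 40 mm wide, right through, chamfered 3 mm, and take the driver at any yaw.
Mind the look-alikes: they are no part of the job. Leave any turquoise or yellow look-alike of the part that bears driver_mid alone.

How it is judged:
By the outcome, as a careful person would: the job done as asked, in the order asked, and still so for the second after the job is handed in, with the robot touching nothing.
It also fails if it takes over 51 s, if anything falls off the work surface, if the arm or the gripper's body presses on something with over 40 N, if the wrist force passes 120 N, or if a joint passes its speed limit or range.

## Working session

There is one attempt and no reset: what is moved stays moved. The work goes in short steps, Python scripts to look and compute and a shell command to move; the robot and the scene stay as the last step left them, time stands still between calls to the robot, and variables do not carry over. Pictures are saved under pics/ and viewed, about 8 in all and at most 12, crops included, and the job is handed in when it is done.

```bash
ls; mkdir -p pics
python3 - <<'E'
from bench import robot
import cv2
for n in("top","side"):
    f=robot.grab_frame(n); cv2.imwrite(f"pics/{n}0.png",f["frame"]); print({k:v for k,v in f.items() if k!="frame"})
print(robot.observe())
E
```

```text
pics
{'fx': 381.56309350146813, 'fy': 381.56309350146813, 'cx': 328.88841372802045, 'cy': 203.86504850227624, 'rvec': array([ 2.14853069, -2.15177463,  0.14986269]), 'tvec': array([  -5.54390132,  493.96341555, 1019.2056881 ])}
{'fx': 380.5852956084558, 'fy': 380.5852956084558, 'cx': 312.341948716449, 'cy': 201.077694841964, 'rvec': array([ 0.28164478, -2.62843735,  1.5223943 ]), 'tvec': array([450.46418021, 146.17635278, 955.52097484])}
{'time_s': 0.1, 'q': array([-1.34771594e+00,  1.04663653e-01,  9.65655501e-02,  1.56391037e+00,
       -3.51106744e-05,  1.35308792e+00]), 'dq': array([-0.00132892, -0.00088505,  0.0008424 , -0.00020682,  0.00095977,
       -0.00075586]), 'effort': array([ 6.63313171e-03, -5.58210289e+01,  5.04716885e+01,  1.30084378e-02,
       -2.35587659e-04, -1.75496984e-05]), 'tool_pos': array([ 255.91155335, -542.32729189,  208.79620274]), 'orientation': array([[-3.02409612e-04,  4.26652833e-01, -9.04415429e-01],
       [ 1.17434279e-03, -9.04414696e-01, -4.26652879e-01],
       [-9.99999265e-01, -1.19111767e-03, -2.27532979e-04]]), 'wrist_force': array([-0.64557819, -0.8441341 , -0.19559764]), 'moment': array([ 0.02925993, -0.00701527, -0.04577447]), 'grip_width': 85.57678129662821}
```

View pics/top0.png

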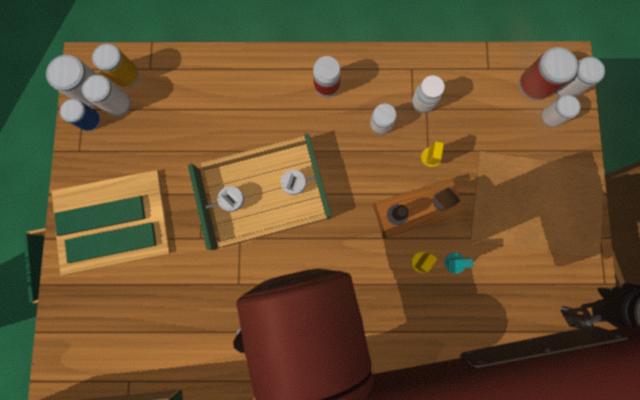

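View pics/side0.png

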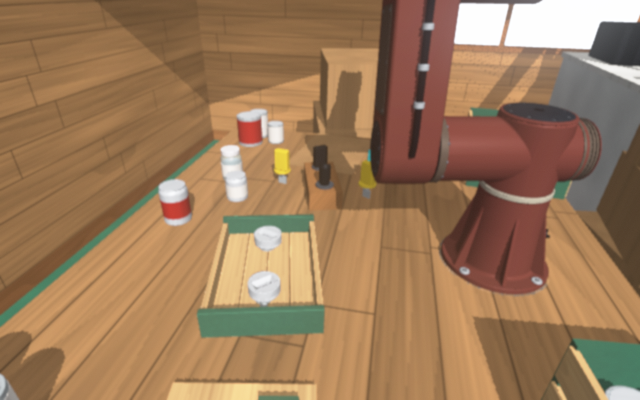

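Candidates in top view: black paddle handle (446,199) in the block; round black handle (399,213) = nut driver; yellow (433,155), yellow (424,262), turquoise (458,263) look-alikes. Discs: (230,198) by the left, gapped-looking board; (293,181) the other. Checking in a close crop.

```bash
cat > h.py <<'E'
import numpy as np, cv2
from bench import robot
from scipy.spatial.transform import Rotation as R
def cam(f,T=None):
    """returns K, Rcw, t (world->cam)"""
    K=np.array([[f["fx"],0,f["cx"]],[0,f["fy"],f["cy"]],[0,0,1]])
    if "rvec" in f: return K,cv2.Rodrigues(f["rvec"])[0],np.asarray(f["tvec"]).reshape(3)
    M=np.linalg.inv(T@f["hand_eye"]); return K,M[:3,:3],M[:3,3]
def pose(s):
    T=np.eye(4); T[:3,:3]=s["orientation"]; T[:3,3]=s["tool_pos"]; return T
def unproj(c,uv,z):
    K,Rm,t=c; d=Rm.T@np.linalg.solve(K,[uv[0],uv[1],1]); o=-Rm.T@t
    return o+d*(z-o[2])/d[2]
def proj(c,P):
    K,Rm,t=c; p=(K@(Rm@np.atleast_2d(P).T+t[:,None])).T; return p[:,:2]/p[:,2:]
def snap(n,fn):
    s=robot.observe(); f=robot.grab_frame(n); cv2.imwrite(f"pics/{fn}.png",f["frame"])
    return f["frame"],cam(f,pose(s))
def rows(target_pos,target_R):
    s=robot.observe(); Rm=s["orientation"]
    d=Rm.T@(np.asarray(target_pos)-s["tool_pos"])/50; w=R.from_matrix(Rm.T@target_R).as_rotvec()/0.15
    print("t",round(s["time_s"],2),"shift",d.round(3),"turn",w.round(3),"F",s["wrist_force"].round(1),"M",s["moment"].round(2),"w",round(s["grip_width"],1))
def down(yaw):
    """tool x down, tool y (jaw) at world yaw"""
    y=np.array([np.cos(yaw),np.sin(yaw),0]); x=np.array([0,0,-1.]); return np.c_[x,y,np.cross(x,y)]
E
python3 - <<'E'
from h import *
im=cv2.imread("pics/top0.png")
a=cv2.resize(im[125:255,180:340],None,fx=4.9,fy=4.9,interpolation=2)[:, :784]
b=cv2.resize(im[140:280,365:485],None,fx=4,fy=4,interpolation=2)
cv2.imwrite("pics/crA.png",cv2.resize(im[125:255,180:340],(400,325),interpolation=2))
L=cv2.resize(im[125:255,180:340],(400,325),interpolation=2);Rr=cv2.resize(im[140:280,365:485],(400,467),interpolation=2)
o=np.zeros((467,800,3),np.uint8);o[:325,:400]=L;o[:,400:]=Rr;cv2.imwrite("pics/crop1.png",o)
c=cam(robot.grab_frame("top"))
for n,uv,z in[("paddle",(446,199),116),("nut",(399,213),126),("camL",(230,198),58),("camR",(293,181),58)]:print(n,unproj(c,uv,z).round(1))
E
```

```text
paddle [ 494.7 -304.8  116. ]
nut [ 457.8 -182.1  126. ]
camL [507. 261.  58.]
camR [553.6  91.3  58. ]
```

View pics/crop1.png

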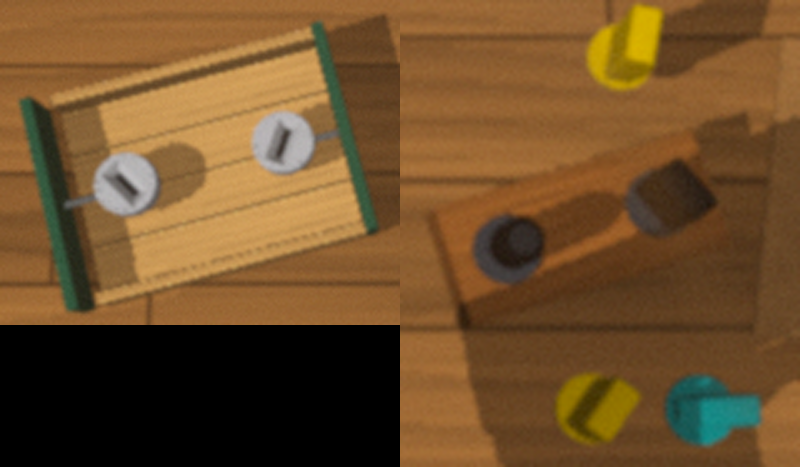

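The left disc (crop 126,184) is next to the gapped green board, so that one is the cam. The black flat paddle (crop 670,197) in the right-hand hole is the driver, and the round black handle is the nut driver. Moving in for a close look.

```bash
python3 -m inch '[[-0.2,-0.33,-0.89,0,0,0,1],[-0.2,-0.33,-0.89,0,0,0,1],[-0.2,-0.33,-0.89,0,0,0,1],[-0.2,-0.33,-0.89,0,0,0,1],[-0.2,-0.33,-0.89,0,0,0,1],[-0.2,-0.33,-0.89,0,0,0,1],[0,0,0,0,0,0,1]]'
python3 - <<'E'
from h import *
s=robot.observe();T=pose(s);f=robot.grab_frame("wrist");cv2.imwrite("pics/w1.png",f["frame"]);c=cam(f,T)
print(f["hand_eye"].round(2),f["fx"],T.round(2),s["q"].round(2))
np.save("w1T.npy",T)
print(proj(c,[[490,-305,136],[460,-182,136],[490,-305,66]]))
E
```

```text
time_s: 1.02
tool_pos: [460.3, -332.3, 268.5]
orientation: [[-0.001, 0.425, -0.905], [0.005, -0.905, -0.425], [-1.0, -0.005, -0.001]]
wrist_force: [-0.1, -0.6, -0.6]
grip_width: 85.3
[[-0.0000e+00 -2.9000e-01  9.6000e-01 -1.6349e+02]
 [ 1.0000e+00  0.0000e+00  0.0000e+00 -6.0000e-02]
 [-0.0000e+00  9.6000e-01  2.9000e-01 -7.5500e+01]
 [ 0.0000e+00  0.0000e+00  0.0000e+00  1.0000e+00]] 323.7460629365881 [[-0.0000e+00  4.2000e-01 -9.1000e-01  4.6033e+02]
 [ 0.0000e+00 -9.1000e-01 -4.2000e-01 -3.3235e+02]
 [-1.0000e+00 -0.0000e+00 -0.0000e+00  2.6848e+02]
 [ 0.0000e+00  0.0000e+00  0.0000e+00  1.0000e+00]] [-0.86  0.03  0.13  1.67  0.    1.85]
[[302.56875268 150.16516413]
 [162.29062746 121.53148854]
 [305.21684264 142.28879874]]
```

View pics/w1.png

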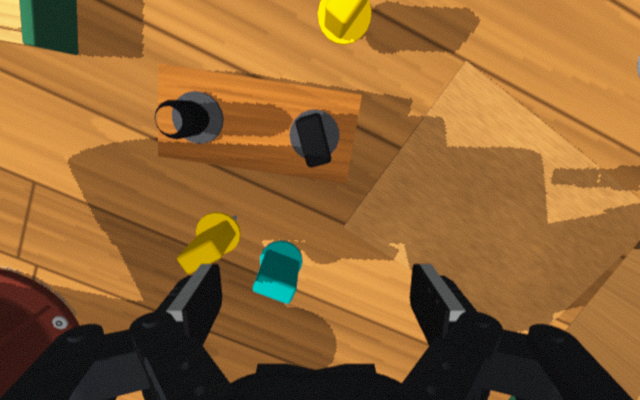

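The paddle handle is at (315,140) on its grey collar (315,133), and the nut driver is at (190,118). I'll fit a handle box to the black silhouette, and the collar circle as a cross-check.

```bash
cat > fit.py <<'E'
from h import *
from scipy.optimize import minimize
def fit_handle(im,c,x0,ztop=136,roi=60,th=45):
    pc=proj(c,[[x0[0],x0[1],ztop-35]])[0].astype(int)
    m=np.zeros(im.shape[:2],np.uint8); y0,x1=max(pc[1]-roi,0),max(pc[0]-roi,0)
    m[y0:pc[1]+roi,x1:pc[0]+roi]=(im.max(2)<th)[y0:pc[1]+roi,x1:pc[0]+roi]
    n,l,st,ce=cv2.connectedComponentsWithStats(m); k=1+np.argmax(st[1:,4]); m=(l==k).astype(np.uint8); print("blob",st[k],ce[k].round(1))
    B=np.array([[a,b,d] for a in(-23,23) for b in(-12,12) for d in(-70,0)],float)
    S=8; mb=cv2.resize(m,None,fx=1,fy=1)
    def sil(p):
        ca,sa=np.cos(p[2]),np.sin(p[2]); P=np.c_[p[0]+B[:,0]*ca-B[:,1]*sa,p[1]+B[:,0]*sa+B[:,1]*ca,ztop+B[:,2]]
        h=cv2.convexHull(proj(c,P).astype(np.float32))
        r=np.zeros(m.shape,np.uint8); cv2.fillPoly(r,[np.round(h*16).astype(np.int32)],1,shift=4); return r
    cost=lambda p:-(sil(p)&m).sum()/(sil(p)|m).sum()
    best=min((minimize(cost,[x0[0],x0[1],a],method="Nelder-Mead",options=dict(initial_simplex=[[x0[0]-9,x0[1]-9,a],[x0[0]+9,x0[1],a],[x0[0],x0[1]+9,a],[x0[0],x0[1],a+.4]])) for a in np.arange(0,np.pi,.4)),key=lambda r:r.fun)
    print("handle x y yaw IoU",best.x.round(2),round(-best.fun,3)); return best.x
E
python3 - <<'E'
from fit import *
f=robot.grab_frame("wrist");im=cv2.imread("pics/w1.png");c=cam(f,np.load("w1T.npy"))
for th in(35,45,55):fit_handle(im,c,[490,-305],th=th)
for v in (105,118,133,150,160): print(im[v,300:336:5].tolist())
t=cv2.imread("pics/top0.png"); fit_handle(t,cam(robot.grab_frame("top")),[490,-305],roi=25,th=50)
E
```

```text
blob [ 296  114   34   52 1089] [313.7 140.3]
handle x y yaw IoU [ 481.  -278.     0.8] -0.0
blob [ 296  113   35   54 1289] [313.2 139.5]
handle x y yaw IoU [ 4.65e+02 -2.90e+02  1.80e-01] -0.0
blob [ 296  113   35   54 1339] [313.3 139.5]
handle x y yaw IoU [ 4.65e+02 -2.90e+02  1.80e-01] -0.0
[[50, 130, 211], [46, 124, 203], [49, 123, 201], [45, 122, 202], [47, 127, 206], [49, 128, 204], [47, 124, 203], [51, 128, 206]]
[[24, 25, 22], [23, 26, 23], [31, 29, 27], [29, 27, 29], [16, 18, 17], [58, 54, 52], [59, 58, 54], [30, 79, 131]]
[[37, 33, 30], [32, 28, 29], [35, 34, 35], [30, 27, 30], [33, 33, 30], [49, 47, 45], [61, 59, 60], [61, 58, 57]]
[[61, 59, 56], [28, 29, 25], [35, 29, 34], [32, 30, 33], [27, 28, 29], [28, 25, 24], [54, 53, 53], [40, 90, 149]]
[[27, 83, 141], [22, 47, 84], [27, 22, 26], [19, 20, 18], [27, 21, 19], [20, 20, 19], [20, 33, 54], [39, 87, 145]]
blob [450 191   9  14  43] [454.2 197.9]
handle x y yaw IoU [ 490. -296.    0.] -0.0fit.py:14: RuntimeWarning: overflow encountered in scalar negative
  cost=lambda p:-(sil(p)&m).sum()/(sil(p)|m).sum()
```

```bash
sed -i 's/cost=lambda p:-(sil(p)&m).sum()/cost=lambda p:-float((sil(p)\&m).sum())/' fit.py
python3 - <<'E'
from fit import *
f=robot.grab_frame("wrist");im=cv2.imread("pics/w1.png");c=cam(f,np.load("w1T.npy"))
for th in(25,35,45):p=fit_handle(im,c,[490,-305],th=th)
cr=cv2.resize(im[95:185,270:360],None,fx=6,fy=6,interpolation=2)
cr=np.clip(cr.astype(float)*2,0,255).astype(np.uint8)
for r,z,col in((28,66,(0,0,255)),(20,60,(0,255,255))):
    a=np.linspace(0,6.3,60);q=(proj(c,np.c_[p[0]+r*np.cos(a),p[1]+r*np.sin(a),z+0*a])-[270,95]+.5)*6
    cv2.polylines(cr,[q.astype(np.int32)],True,col,1)
B=np.array([[-23,-12],[23,-12],[23,12],[-23,12]]);ca,sa=np.cos(p[2]),np.sin(p[2])
for z in(66,136):
    q=(proj(c,np.c_[p[0]+B@[ca,-sa],p[1]+B@[sa,ca],[z]*4])-[270,95]+.5)*6;cv2.polylines(cr,[q.astype(np.int32)],True,(0,255,0),1)
cv2.imwrite("pics/crop2.png",cr)
E
```

```text
blob [305 114  25  52 272] [318.3 148.6]
handle x y yaw IoU [ 502.46 -310.07    0.79] 0.188
blob [ 296  114   34   52 1089] [313.7 140.3]
handle x y yaw IoU [ 501.32 -311.11    3.81] 0.753
blob [ 296  113   35   54 1289] [313.2 139.5]
handle x y yaw IoU [ 501.24 -310.99    0.67] 0.889
```

View pics/crop2.png

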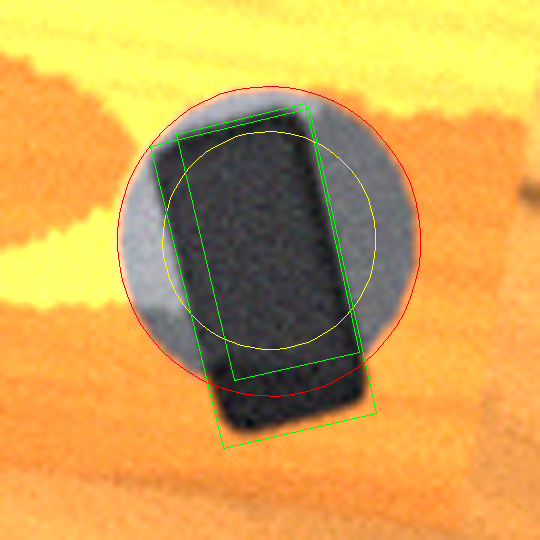

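Fit agrees with the picture to about 1 mm, including the collar circle: driver at (501,-311), paddle yaw 0.67. The cam turn needs the flipped grasp because of the joint 6 range. So I'll look at the cam first and do part of the flip on the way.

```bash
python3 -m inch '[[0,-0.86,-0.40,-1,0,0,1],[0,-0.79,-0.53,-1,0,0,1],[0,-0.70,-0.64,-1,0,0,1],[0,-0.60,-0.74,-1,0,0,1],[0,-0.48,-0.82,-1,0,0,1],[0,-0.35,-0.88,-1,0,0,1],[0,-0.22,-0.93,-1,0,0,1],[0,-0.08,-0.95,-1,0,0,1],[0,0.07,-0.95,-1,0,0,1],[0,0.21,-0.93,-1,0,0,1],[0,0.34,-0.89,-1,0,0,1],[0,0,0,0,0,0,1]]'
python3 - <<'E'
from h import *
s=robot.observe();T=pose(s);im,c=snap("wrist","w2");np.save("w2T.npy",T)
print(s["q"].round(2),proj(c,[[507,261,58]]))
E
```

```text
time_s: 2.72
tool_pos: [450.3, 190.8, 265.2]
orientation: [[-0.008, 0.857, 0.516], [0.008, 0.516, -0.857], [-1.0, -0.003, -0.01]]
wrist_force: [1.1, -0.7, 0.9]
grip_width: 85.5
[ 0.13 -0.21 -0.1   1.68  0.01  1.16] [[390.18065956 149.68012913]]
```

View pics/w2.png

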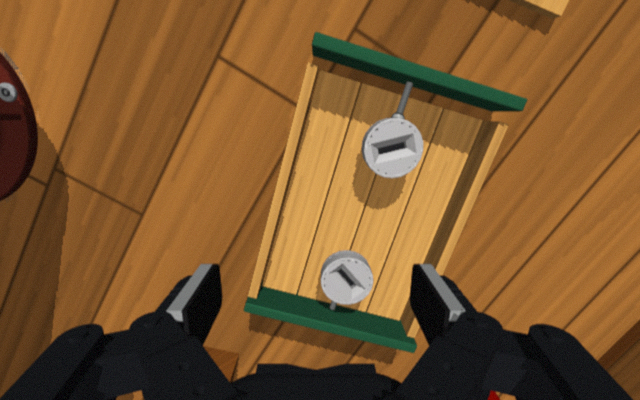

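Disc by the gapped board is at (393,147), slot nearly horizontal in the picture. Fitting disc and slot.

```bash
cat > camfit.py <<'E'
from h import *
from scipy.optimize import minimize
f=robot.grab_frame("wrist");im=cv2.imread("pics/w2.png");c=cam(f,np.load("w2T.npy"))
hsv=cv2.cvtColor(im,cv2.COLOR_BGR2HSV);m=np.zeros((400,640),np.uint8);sl=np.s_[110:185,355:430]
m[sl]=(hsv[sl][...,1]<60);m=cv2.morphologyEx(m,cv2.MORPH_OPEN,np.ones((7,7)))
cn=max(cv2.findContours(m,0,2)[0],key=cv2.contourArea);h=cv2.convexHull(cn);hm=np.zeros_like(m);cv2.fillPoly(hm,[h],1)
a=np.linspace(0,6.28,80)
def ring(x,y,r,z):return proj(c,np.c_[x+r*np.cos(a),y+r*np.sin(a),z+0*a])
def cost(p):
    r=np.zeros_like(m);cv2.fillPoly(r,[np.round(ring(p[0],p[1],34,58)*16).astype(np.int32)],1,shift=4);return -float((r&hm).sum())/float((r|hm).sum())
b=min((minimize(cost,[507+i,261+j],method="Nelder-Mead",options=dict(initial_simplex=[[500+i,255+j],[515,261],[507,270]])) for i in(-4,3) for j in(-4,3)),key=lambda r:r.fun)
print("disc",b.x.round(1),-b.fun)
x,y=b.x
# dark slot pixels
g=im.max(2);d=np.zeros_like(m);k=np.s_[130:166,368:420];d[k]=(g[k]<75)
n,l,st,ce=cv2.connectedComponentsWithStats(d);k=1+np.argmax(st[1:,4]);print("slot",st[k],ce[k])
P=np.array([unproj(c,(u,v),42)[:2] for v,u in np.argwhere(l==k)]);w,V=np.linalg.eigh(np.cov(P.T));v=V[:,1];psi=np.arctan2(v[1],v[0])%np.pi
print("slot centre",P.mean(0).round(1),"yaw",psi.round(3),"sd",np.sqrt(w).round(1))
S=8;o=[355,110];cr=cv2.resize(im[sl],None,fx=S,fy=S,interpolation=2)
dr=lambda q,col:cv2.polylines(cr,[((q-o+.5)*S).astype(np.int32)],True,col,1)
dr(ring(x,y,34,58),(0,0,255))
def rect(L,W,z):
    B=np.array([[-L,-W],[L,-W],[L,W],[-L,W]])/2;ca,sa=np.cos(psi),np.sin(psi);return proj(c,np.c_[x+B@[ca,-sa],y+B@[sa,ca],[z]*4])
dr(rect(33,10,40),(0,255,0));dr(rect(33,10,50),(0,255,255));dr(rect(33,26,58),(255,0,0));cv2.imwrite("pics/crop3.png",cr)
E
python3 camfit.py
```

```text
disc [507.5 264.4] 0.9616644823066841
slot [378 142  27  12 152] [391.22368421 147.29605263]
slot centre [510.5 264.2] yaw 0.787 sd [2. 9.]
```

View pics/crop3.png

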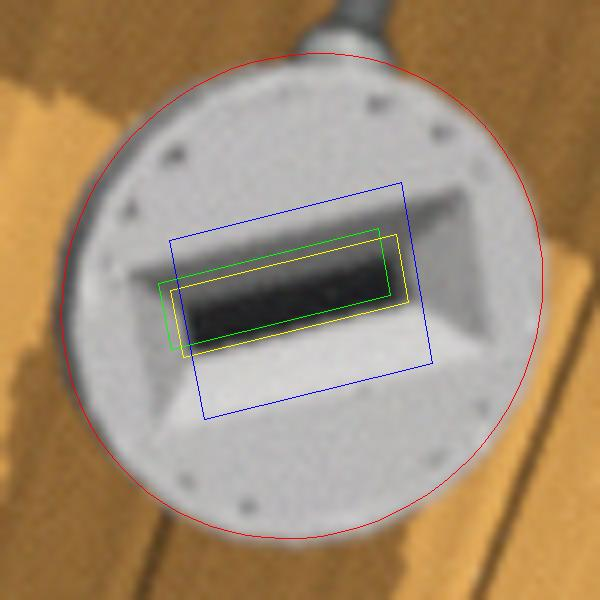

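```bash
cat >> camfit.py <<'E'
q=np.array([[132,273],[462,188],[488,347],[163,424]])/S+np.array(o)-.5
W=np.array([unproj(c,u,58)[:2] for u in q]);print("mouth centre",W.mean(0).round(1),"sides",np.linalg.norm(W-np.roll(W,-1,0),axis=1).round(1))
for e in(W[1]-W[0],W[2]-W[3]):print((np.arctan2(e[1],e[0])%np.pi).round(3))
x,y=W.mean(0);psi=0.79
q2=np.array([[180,285],[385,232],[408,300],[190,352]])
cr2=cr
dr(rect(49,26,58),(255,0,255));dr(rect(33,10,50),(255,255,255));cv2.imwrite("pics/crop4.png",cr)
E
python3 camfit.py
```

```text
disc [507.5 264.4] 0.9616644823066841
slot [378 142  27  12 152] [391.22368421 147.29605263]
slot centre [510.5 264.2] yaw 0.787 sd [2. 9.]
mouth centre [509.  264.3] sides [47.1 22.8 47.  22.1]
0.794
0.779
```

View pics/crop4.png

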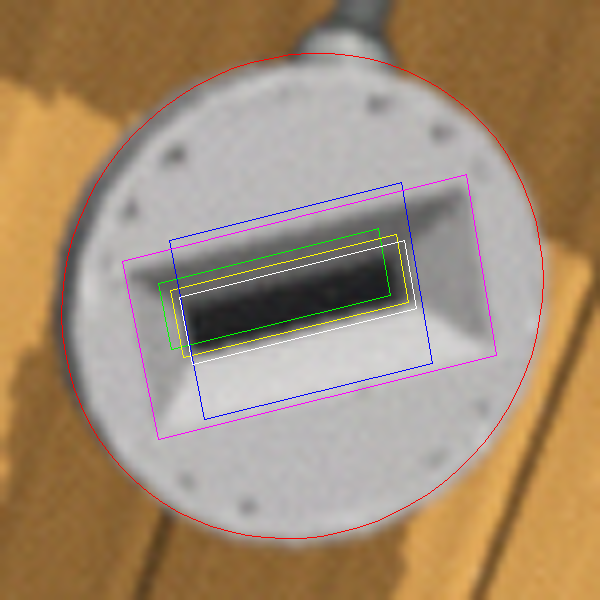

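Cam ≈ (509,264), slot yaw ≈ 0.787; the mouth outline matches to about 1 mm. Now back to the driver, completing the flip (jaw yaw 2.24).

```bash
python3 -m inch '[[0.1,-0.36,0.76,-1,0,0,1],[0.1,-0.47,0.70,-1,0,0,1],[0.1,-0.57,0.62,-1,0,0,1],[0.1,-0.65,0.53,-1,0,0,1],[0.1,-0.72,0.43,-1,0,0,1],[0.1,-0.78,0.31,-1,0,0,1],[0.1,-0.82,0.19,-1,0,0,1],[0.1,-0.84,0.07,-1,0,0,1],[0.1,-0.84,-0.06,-1,0,0,1],[0.1,-0.82,-0.18,-1,0,0,1],[0.1,-0.78,-0.30,-1,0,0,1],[0.1,-0.73,-0.42,-0.33,0,0,1]]'
python3 - <<'E'
from fit import *
s=robot.observe();T=pose(s);im,c=snap("wrist","w3")
print(proj(c,[[501,-311,136]]))
try:
    fit_handle(im,c,[501,-311])
except Exception as e:print(e)
rows([501.2,-311,84],down(.67+np.pi/2))
E
```

```text
time_s: 4.38
tool_pos: [494.8, -347.8, 200.6]
orientation: [[-0.005, -0.627, 0.779], [0.004, 0.779, 0.627], [-1.0, 0.006, -0.001]]
wrist_force: [0.1, 0.5, 0.3]
grip_width: 85.4
[[347.59176443 247.16654786]]
blob [ 329  196   35   75 2273] [345.4 233.2]
handle x y yaw IoU [ 500.52 -311.97    0.77] 0.879
t 4.42 shift [2.295 0.545 0.636] turn [ 0.043 -0.018 -0.04 ] F [-3.4 -3.1 -1.8] M [-0.13  0.14  0.03] w 85.5
```

```bash
python3 -m inch '[[0,0.53,0.62,-0.15,0,0,1],[0.8,0,0,0,0,0,1],[0.8,0,0,0,0,0,1],[0.6,0,0,0,0,0,1],[0,0,0,0,0,0,1]]' 80
python3 - <<'E'
from fit import *
rows([501,-311.5,84],down(.70+np.pi/2))
E
```

```text
time_s: 5.05
tool_pos: [493.9, -321.0, 85.1]
orientation: [[-0.007, -0.627, 0.779], [0.003, 0.779, 0.627], [-1.0, 0.007, -0.004]]
wrist_force: [-0.7, -0.4, 1.3]
grip_width: 85.5
t 5.05 shift [0.021 0.06  0.23 ] turn [-0.148 -0.025 -0.046] F [-0.7 -0.4  1.3] M [ 0.03  0.01 -0.  ] w 85.5
```

```bash
python3 -m inch '[[0,0.06,0.23,-0.1,0,0,1],[0,0,0,0,0,0,0],[0,0,0,0,0,0,0],[0,0,0,0,0,0,0],[0,0,0,0,0,0,0],[0,0,0,0,0,0,0]]' 80
python3 - <<'E'
from fit import *
rows([501,-311.5,84],down(.70+np.pi/2))
E
```

```text
time_s: 5.8
tool_pos: [502.5, -313.8, 90.3]
orientation: [[-0.003, -0.637, 0.771], [-0.002, 0.771, 0.637], [-1.0, 0.001, -0.003]]
wrist_force: [-0.5, 0.3, -0.8]
grip_width: 23.0
t 5.8 shift [0.125 0.055 0.007] turn [-0.06  -0.022 -0.005] F [-0.5  0.3 -0.8] M [ 0.04  0.04 -0.03] w 23.0
```

Gripped (width 23). Lift and check it comes along.

```bash
python3 -m inch '[[-0.5,0,0,0,0,0,0],[-0.9,0,0,0,0,0,0],[-0.9,0,0,0,0,0,0],[-0.7,0,0,0,0,0,0],[0,0,0,0,0,0,0]]' && python3 -m inch '[[0,0.735,0.62,0,0,0,0],[0,0.735,0.62,0,0,0,0],[0,0.735,0.62,0,0,0,0],[0,0.735,0.62,0,0,0,0],[0,0.735,0.62,0,0,0,0],[0,0.735,0.62,0,0,0,0],[0,0.735,0.62,0,0,0,0],[0,0.735,0.62,-0.2,0,0,0],[0,0.735,0.62,-0.2,0,0,0],[0,0.735,0.62,-0.2,0,0,0],[0,0,0,0,0,0,0]]'
python3 - <<'E'
from fit import *
rows([508.8,264.2,160],down(.787+np.pi/2))
E
```

```text
time_s: 6.42
tool_pos: [502.0, -312.8, 242.6]
orientation: [[-0.006, -0.637, 0.771], [0.001, 0.771, 0.637], [-1.0, 0.004, -0.004]]
wrist_force: [0.6, 0.3, -1.6]
grip_width: 22.4
time_s: 7.8
tool_pos: [497.5, 183.2, 227.4]
orientation: [[-0.023, -0.704, 0.71], [0.006, 0.71, 0.704], [-1.0, 0.02, -0.012]]
wrist_force: [0.2, -0.5, -1.5]
grip_width: 22.7
t 7.8 shift [1.352 0.964 1.318] turn [-0.04  -0.078 -0.136] F [ 0.2 -0.5 -1.5] M [-0.05 -0.06  0.04] w 22.7
```

```bash
python3 -m inch '[[0,0.48,0.66,-0.02,-0.04,-0.07,0],[0,0.48,0.66,-0.02,-0.04,-0.07,0],[0.6,0,0,0,0,0,0],[0.6,0,0,0,0,0,0],[0,0,0,0,0,0,0]]'
python3 - <<'E'
from fit import *
rows([508.8,264.2,145],down(.787+np.pi/2))
im,c=snap("side","s2");im2,c2=snap("wrist","w4")
p=proj(c,[[509,264,58]])[0].astype(int);print(p)
a=cv2.resize(im[p[1]-75:p[1]+25,p[0]-50:p[0]+50],(400,400),interpolation=2)
b=im2[0:400,120:520]
cv2.imwrite("pics/m1.png",np.hstack([a,b]))
E
```

```text
time_s: 8.43
tool_pos: [509.4, 262.9, 159.8]
orientation: [[-0.005, -0.707, 0.708], [-0.004, 0.708, 0.707], [-1.0, 0.001, -0.006]]
wrist_force: [-0.1, -0.3, -1.1]
grip_width: 22.3
t 8.43 shift [0.297 0.027 0.011] turn [-0.016 -0.04  -0.007] F [-0.1 -0.3 -1.1] M [ 0.01  0.01 -0.03] w 22.3
[263 281]
```

View pics/m1.png

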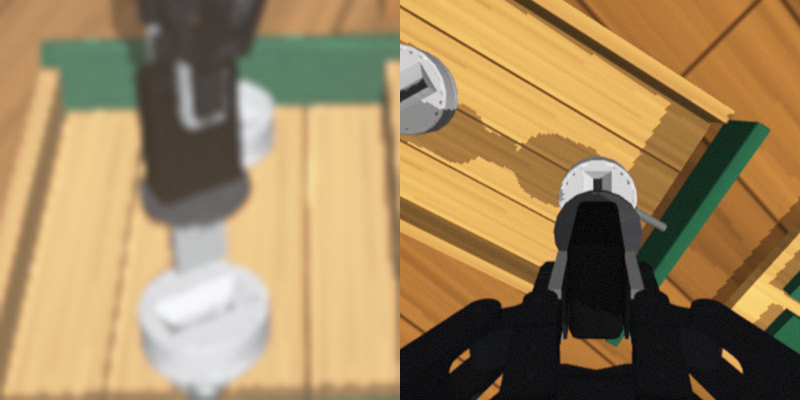

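Blade is centred above the loose cam's slot in both views (side crop blade (200,250), slot (200,300)). Descend gently.

```bash
python3 -m inch '[[0.4,0.03,0.01,0,-0.03,0,0],[0.2,0,0,0,0,0,0],[0.1,0,0,0,0,0,0],[0,0,0,0,0,0,0]]'
python3 - <<'E'
from fit import *
rows([508.8,264.2,116],down(.787+np.pi/2))
E
```

```text
time_s: 9.02
tool_pos: [513.5, 264.0, 132.4]
orientation: [[0.009, -0.705, 0.709], [0.002, 0.709, 0.705], [-1.0, -0.005, 0.008]]
wrist_force: [0.8, 0.1, -1.1]
grip_width: 22.4
t 9.03 shift [ 0.328  0.07  -0.066] turn [-0.03   0.053  0.033] F [ 0.8  0.1 -1.1] M [-0.02 -0.03 -0.06] w 22.4
```

```bash
python3 -m inch '[[0,0.07,-0.06,0,0.04,0.03,0],[0.08,0,0,0,0,0,0],[0.08,0,0,0,0,0,0],[0,0,0,0,0,0,0]]'
python3 - <<'E'
from fit import *
rows([508.8,264.2,116],down(.787+np.pi/2))
E
```

```text
time_s: 9.52
tool_pos: [509.4, 264.6, 125.4]
orientation: [[0.003, -0.705, 0.709], [0.002, 0.709, 0.705], [-1.0, -0.001, 0.003]]
wrist_force: [-0.9, -0.2, -0.7]
grip_width: 22.6
t 9.53 shift [ 0.187  0.002 -0.015] turn [-0.03   0.023  0.008] F [-0.9 -0.2 -0.7] M [-0.08  0.01  0.  ] w 22.6
```

```bash
python3 -m inch '[[0.07,0,0,0,0,0,0],[0.06,0,0,0,0,0,0],[0,0,0,0,0,0,0]]'
python3 - <<'E'
from fit import *
rows([508.8,264.2,116],down(.787+np.pi/2))
E
```

```text
time_s: 9.9
tool_pos: [509.7, 264.4, 118.5]
orientation: [[0.004, -0.705, 0.709], [0.001, 0.709, 0.705], [-1.0, -0.002, 0.004]]
wrist_force: [1.5, 0.1, -1.5]
grip_width: 22.9
t 9.9 shift [ 0.05   0.01  -0.017] turn [-0.03   0.024  0.013] F [ 1.5  0.1 -1.5] M [-0.09 -0.21  0.04] w 22.9
```

```bash
python3 -m inch '[[0.03,0,0,0,0,0,0],[0.03,0,0,0,0,0,0],[0,0,0,0,0,0,0]]'
python3 - <<'E'
from fit import *
rows([508.8,264.2,116],down(.787+np.pi/2))
E
```

```text
time_s: 10.28
tool_pos: [509.7, 264.4, 115.3]
orientation: [[0.004, -0.705, 0.709], [0.001, 0.709, 0.705], [-1.0, -0.002, 0.003]]
wrist_force: [0.5, -0.1, -1.8]
grip_width: 22.4
t 10.28 shift [-0.015  0.01  -0.016] turn [-0.031  0.023  0.013] F [ 0.5 -0.1 -1.8] M [-0.12 -0.15  0.04] w 22.4
```

```bash
python3 -m inch '[[0,0,0,0.7,0,0,0],[0,0,0,0.7,0,0,0],[0,0,0,0.7,0,0,0],[0,0,0,0.7,0,0,0],[0,0,0,0,0,0,0]]'
python3 - <<'E'
from fit import *
rows([509.5,264.3,115.5],down(.787+np.pi/2))
E
```

```text
time_s: 10.9
tool_pos: [509.9, 262.9, 115.2]
orientation: [[0.004, -0.344, 0.939], [-0.002, 0.939, 0.344], [-1.0, -0.004, 0.003]]
wrist_force: [0.6, -0.0, -0.5]
grip_width: 22.6
t 10.9 shift [-0.006  0.029  0.003] turn [-2.909  0.014  0.028] F [ 0.6 -0.  -0.5] M [-0.16 -0.08  0.13] w 22.6
```

```bash
python3 -m inch '[[0,0.02,0,0.7,0,0,0],[0,0,0,0.7,0,0,0],[0,0,0,0.7,0,0,0],[0,0,0,0.7,0,0,0],[0,0,0,0.7,0,0,0],[0,0,0,0,0,0,0]]'
python3 - <<'E'
from fit import *
rows([509.5,264.3,115.5],down(.787+np.pi/2))
im,c=snap("wrist","w5");im2,c=snap("side","s3")
p=proj(c,[[509,264,58]])[0].astype(int)
a=cv2.resize(im2[p[1]-65:p[1]+55,p[0]-70:p[0]+70],(467,400),interpolation=2)
cv2.imwrite("pics/m2.png",np.hstack([a,im[:,210:540]]))
E
```

```text
time_s: 11.65
tool_pos: [509.1, 262.7, 115.2]
orientation: [[0.003, 0.172, 0.985], [-0.005, 0.985, -0.172], [-1.0, -0.005, 0.004]]
wrist_force: [-0.5, -0.6, -1.7]
grip_width: 22.5
t 11.65 shift [-0.005  0.032  0.002] turn [-6.398  0.011  0.042] F [-0.5 -0.6 -1.7] M [-0.27 -0.02  0.11] w 22.5
```

View pics/m2.png

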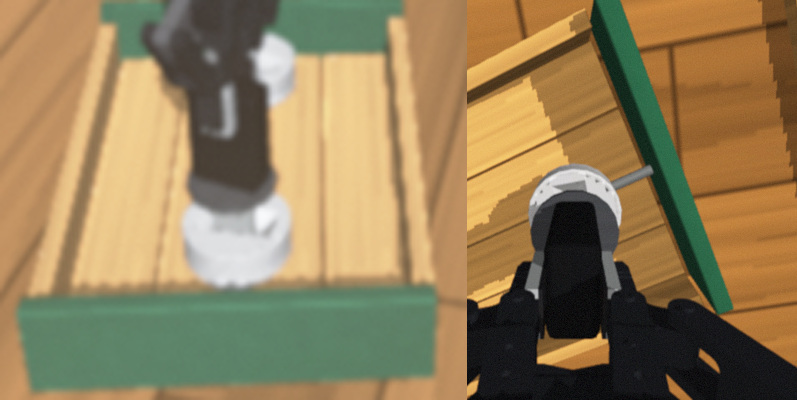

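Disc has turned with the blade and the board is nearly in (little gap left at the corner (590,5)–(725,305) in the wrist view). Continue to the stop.

```bash
python3 -m inch '[[0,0.02,0,0.6,0,0,0],[0,0,0,0.6,0,0,0],[0,0,0,0.5,0,0,0],[0,0,0,0,0,0,0]]'
python3 - <<'E'
from fit import *
rows([509.5,264.3,115.5],down(.787+np.pi/2))
E
python3 -m inch '[[0,0,0,0.5,0,0,0]]'
python3 - <<'E'
from fit import *
rows([509.5,264.3,115.5],down(.787+np.pi/2))
E
```

```text
time_s: 12.25
tool_pos: [508.9, 262.8, 115.2]
orientation: [[0.002, 0.41, 0.912], [-0.007, 0.912, -0.41], [-1.0, -0.006, 0.005]]
wrist_force: [-0.7, -1.4, -0.2]
grip_width: 22.2
t 12.25 shift [-0.006  0.032 -0.   ] turn [-8.062e+00  7.000e-03  5.500e-02] F [-0.7 -1.4 -0.2] M [-0.19  0.07  0.15] w 22.2
time_s: 12.38
tool_pos: [508.8, 262.8, 115.2]
orientation: [[0.002, 0.475, 0.88], [-0.007, 0.88, -0.475], [-1.0, -0.005, 0.006]]
wrist_force: [-0.1, -2.3, 0.1]
grip_width: 22.3
t 12.38 shift [-0.006  0.033 -0.002] turn [-8.546e+00  8.000e-03  5.500e-02] F [-0.1 -2.3  0.1] M [-0.22  0.2   0.23] w 22.3
```

```bash
python3 -m inch '[[0,0.02,0,0.3,0,0,0],[0,0,0,0.3,0,0,0]]'
python3 - <<'E'
from fit import *
rows([509.5,264.3,115.5],down(.787+np.pi/2))
E
python3 -m inch '[[0,0,0,0.3,0,0,0],[0,0,0,0,0,0,0]]'
python3 - <<'E'
from fit import *
rows([509.5,264.3,115.5],down(.787+np.pi/2))
E
```

```text
time_s: 12.62
tool_pos: [508.7, 263.0, 115.2]
orientation: [[0.001, 0.548, 0.836], [-0.009, 0.836, -0.548], [-1.0, -0.007, 0.006]]
wrist_force: [-0.8, -0.9, 0.2]
grip_width: 22.5
t 12.62 shift [-0.006  0.029 -0.001] turn [-9.115e+00  2.000e-03  6.600e-02] F [-0.8 -0.9  0.2] M [-0.33  0.27  0.73] w 22.5
time_s: 12.88
tool_pos: [508.4, 263.2, 115.2]
orientation: [[0.001, 0.579, 0.815], [-0.009, 0.815, -0.579], [-1.0, -0.007, 0.006]]
wrist_force: [-0.7, -1.5, -0.1]
grip_width: 22.6
t 12.88 shift [-0.006  0.031  0.005] turn [-9.364 -0.     0.067] F [-0.7 -1.5 -0.1] M [-0.28  0.27  0.91] w 22.6
```

Moment jumped to 0.9 N m: at the stop. Back off within the play and lift.

```bash
python3 -m inch '[[0,0,0,-0.4,0,0,0],[0,0,0,-0.4,0,0,0]]'
python3 - <<'E'
from fit import *
rows([509.5,264.3,115.5],down(.787+np.pi/2))
E
python3 -m inch '[[-0.2,0,0,0,0,0,0],[-0.4,0,0,0,0,0,0],[-0.8,0,0,0,0,0,0],[-0.9,0,0,0,0,0,0],[-0.5,0,0,0,0,0,0],[0,0,0,0,0,0,0]]'
python3 - <<'E'
from fit import *
rows([501,-311.5,235],down(.70+np.pi/2))
s=robot.observe();print(s["q"].round(2))
im,c=snap("wrist","w6");im2,c=snap("side","s4")
p=proj(c,[[509,264,58]])[0].astype(int)
a=cv2.resize(im2[p[1]-65:p[1]+55,p[0]-70:p[0]+70],(467,400),interpolation=2)
cv2.imwrite("pics/m3.png",np.hstack([a,im[:,210:540]]))
E
```

```text
time_s: 13.12
tool_pos: [508.5, 263.1, 115.2]
orientation: [[0.001, 0.469, 0.883], [-0.009, 0.883, -0.469], [-1.0, -0.008, 0.005]]
wrist_force: [-0.2, -0.5, -1.5]
grip_width: 22.9
t 13.12 shift [-0.006  0.03   0.006] turn [-8.504e+00 -3.000e-03  6.700e-02] F [-0.2 -0.5 -1.5] M [-0.15 -0.04 -0.03] w 22.9
time_s: 13.88
tool_pos: [508.8, 264.9, 266.3]
orientation: [[0.006, 0.469, 0.883], [-0.007, 0.883, -0.469], [-1.0, -0.003, 0.008]]
wrist_force: [0.5, 0.5, -0.4]
grip_width: 22.4
t 13.88 shift [  0.704 -10.252   5.267] turn [-7.924  0.037  0.052] F [ 0.5  0.5 -0.4] M [ 0.04 -0.03  0.02] w 22.4
[ 0.26  0.04  0.13  1.66 -0.01  0.75]
```

View pics/m3.png

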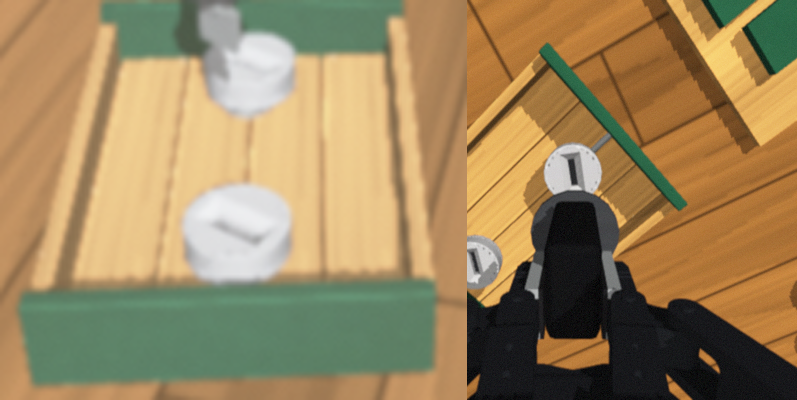

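Both discs are clear, the board now sits against the crate in the side view (gap line at (235,285) gone), and the driver is still in the grip. Return to the block.

```bash
python3 -m inch '[[0,-0.85,0.44,-1,0,0,0],[0,-0.91,0.31,-1,0,0,0],[0,-0.94,0.17,-1,0,0,0],[0,-0.96,0.03,-1,0,0,0],[0,-0.95,-0.12,-1,0,0,0],[0,-0.92,-0.26,-1,0,0,0],[0,-0.88,-0.39,-1,0,0,0],[0,-0.81,-0.52,-0.9,0,0,0],[0,-0.73,-0.63,0,0,0,0],[0,-0.73,-0.63,0,0,0,0],[0,-0.73,-0.63,0,0,0,0],[0,0,0,0,0,0,0]]'
python3 - <<'E'
from fit import *
rows([501,-311.5,180],down(.70+np.pi/2))
E
```

```text
time_s: 15.48
tool_pos: [505.5, -277.0, 245.0]
orientation: [[-0.022, -0.672, 0.74], [0.002, 0.74, 0.672], [-1.0, 0.017, -0.015]]
wrist_force: [0.3, 1.4, -2.2]
grip_width: 22.6
t 15.47 shift [ 1.299 -0.471 -0.512] turn [ 0.249 -0.101 -0.109] F [ 0.3  1.4 -2.2] M [-0.   -0.03  0.05] w 22.6
```

```bash
python3 -m inch '[[0.4,-0.47,-0.51,0.25,-0.1,-0.1,0],[0.5,0,0,0,0,0,0],[0,0,0,0,0,0,0]]'
python3 - <<'E'
from fit import *
rows([501.3,-312,150],down(.70+np.pi/2))
E
```

```text
time_s: 15.85
tool_pos: [500.7, -309.7, 195.2]
orientation: [[-0.004, -0.643, 0.766], [0.006, 0.766, 0.643], [-1.0, 0.007, 0.0]]
wrist_force: [-0.8, 0.7, -0.9]
grip_width: 22.5
t 15.85 shift [ 0.903 -0.049 -0.021] turn [-0.007  0.003 -0.046] F [-0.8  0.7 -0.9] M [-0.02  0.   -0.02] w 22.5
```

```bash
python3 -m inch '[[0.5,-0.05,-0.02,0,0,-0.04,0],[0.4,0,0,0,0,0,0],[0,0,0,0,0,0,0]]'
python3 - <<'E'
from fit import *
rows([501.3,-312,150],down(.70+np.pi/2))
im2,c=snap("wrist","w7")
im,c=snap("top","t7");
p=proj(c,[[501,-311,60]])[0].astype(int);print(p)
cv2.imwrite("pics/m4.png",np.hstack([cv2.resize(im[p[1]-60:p[1]+60,p[0]-60:p[0]+60],(400,400)),im2[:,120:520]]))
E
```

```text
time_s: 16.23
tool_pos: [502.0, -310.2, 150.4]
orientation: [[0.0, -0.645, 0.764], [0.001, 0.764, 0.645], [-1.0, 0.001, 0.001]]
wrist_force: [0.2, 0.7, -0.8]
grip_width: 22.3
t 16.23 shift [ 0.007 -0.019 -0.035] turn [ 0.007  0.005 -0.003] F [ 0.2  0.7 -0.8] M [-0.03  0.02 -0.01] w 22.3
[441 199]
```

View pics/m4.png

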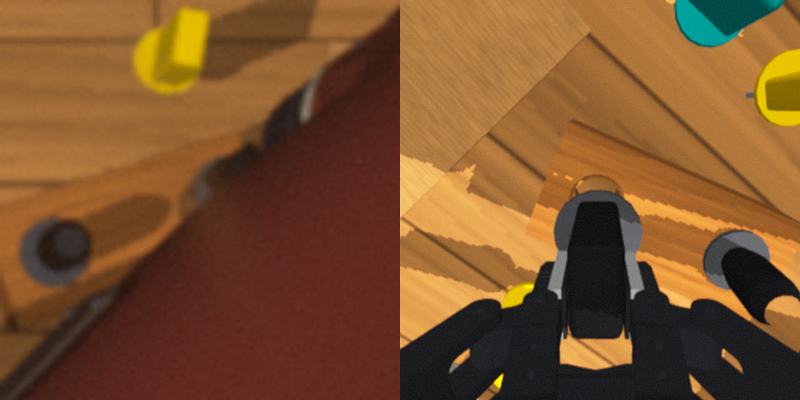

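Hole rim shows just past the collar at (595,180), roughly centred on the driver. Numeric check of the rim, then descend.

```bash
python3 - <<'E'
from h import *
f=robot.grab_frame("wrist");im=cv2.imread("pics/w7.png");c=cam(f,pose(robot.observe()))
a=np.linspace(0,6.28,100)
for r in(20,23):
    q=proj(c,np.c_[501.3+r*np.cos(a),-312+r*np.sin(a),60+0*a]);print(r,"top v",q[:,1].min().round(1),"u range",q[:,0].min().round(1),q[:,0].max().round(1))
for v in range(168,196,2):print(v,im[v,290:344:6].max(1).tolist() if 0 else im[v,286:346:6,2].tolist())
E
python3 -m inch '[[0.2,-0.02,-0.03,0,0,0,0],[0.2,0,0,0,0,0,0],[0.2,0,0,0,0,0,0],[0,0,0,0,0,0,0]]'
python3 - <<'E'
from fit import *
rows([501.3,-312,90.3],down(.70+np.pi/2))
E
```

```text
20 top v 176.0 u range 292.6 341.2
23 top v 172.3 u range 288.9 344.9
168 [186, 186, 188, 181, 181, 168, 161, 166, 179, 168]
170 [181, 185, 187, 187, 184, 177, 166, 165, 170, 177]
172 [175, 182, 184, 185, 183, 183, 182, 171, 161, 170]
174 [182, 182, 184, 189, 179, 148, 167, 180, 174, 163]
176 [240, 185, 181, 163, 131, 124, 125, 158, 178, 163]
178 [217, 223, 184, 122, 146, 148, 143, 130, 180, 176]
180 [181, 195, 167, 136, 157, 156, 148, 141, 157, 179]
182 [171, 179, 210, 167, 164, 158, 149, 145, 138, 182]
184 [176, 179, 224, 168, 163, 156, 154, 147, 142, 181]
186 [163, 172, 187, 173, 171, 160, 160, 149, 149, 169]
188 [156, 140, 176, 172, 168, 161, 158, 147, 150, 156]
190 [174, 122, 166, 174, 104, 97, 98, 128, 151, 150]
192 [173, 130, 142, 102, 66, 67, 68, 61, 126, 148]
194 [173, 127, 71, 64, 64, 71, 71, 73, 59, 139]
time_s: 16.88
tool_pos: [503.0, -313.8, 121.8]
orientation: [[0.004, -0.645, 0.764], [-0.003, 0.764, 0.645], [-1.0, -0.005, 0.001]]
wrist_force: [-0.6, -1.0, -1.4]
grip_width: 22.5
t 16.88 shift [ 0.63   0.052 -0.003] turn [0.004 0.008 0.031] F [-0.6 -1.  -1.4] M [ 0.05  0.   -0.01] w 22.5
```

```bash
python3 -m inch '[[0.15,0.05,0,0,0,0,0],[0.15,0,0,0,0,0,0],[0.15,0,0,0,0,0,0],[0,0,0,0,0,0,0]]'
python3 - <<'E'
from fit import *
rows([501.3,-312,90.3],down(.70+np.pi/2))
E
```

```text
time_s: 17.38
tool_pos: [501.3, -311.8, 97.7]
orientation: [[0.004, -0.645, 0.764], [-0.003, 0.764, 0.645], [-1.0, -0.005, 0.001]]
wrist_force: [-0.2, 0.0, -0.5]
grip_width: 22.6
t 17.38 shift [ 0.149 -0.004 -0.003] turn [0.004 0.008 0.031] F [-0.2  0.  -0.5] M [0.01 0.04 0.01] w 22.6
```

```bash
python3 -m inch '[[0.07,0,0,0,0,0,0],[0.05,0,0,0,0,0,0],[0.03,0,0,0,0,0,0],[0,0,0,0,0,0,0]]'
python3 - <<'E'
from fit import *
rows([501.3,-312,90.3],down(.70+np.pi/2))
E
```

```text
time_s: 17.88
tool_pos: [501.6, -312.1, 90.3]
orientation: [[0.005, -0.645, 0.764], [-0.003, 0.764, 0.645], [-1.0, -0.006, 0.001]]
wrist_force: [0.1, -0.5, -1.4]
grip_width: 22.8
t 17.88 shift [-0.001  0.005 -0.004] turn [0.005 0.009 0.037] F [ 0.1 -0.5 -1.4] M [ 0.01  0.02 -0.05] w 22.8
```

```bash
python3 -m inch '[[0.02,0,0,0,0,0,0],[0.02,0,0,0,0,0,0],[0,0,0,0,0,0,0]]'
python3 - <<'E'
from fit import *
rows([501.3,-312,90.3],down(.70+np.pi/2))
E
python3 -m inch '[[0.03,0,0,0,0,0,0],[0,0,0,0,0,0,0]]'
python3 - <<'E'
from fit import *
rows([501.3,-312,90.3],down(.70+np.pi/2))
E
```

```text
time_s: 18.25
tool_pos: [501.9, -312.2, 90.2]
orientation: [[0.006, -0.645, 0.764], [-0.004, 0.764, 0.645], [-1.0, -0.007, 0.001]]
wrist_force: [-0.0, -0.2, -0.2]
grip_width: 22.7
t 18.25 shift [-0.001  0.012 -0.007] turn [0.006 0.009 0.046] F [-0.  -0.2 -0.2] M [-0.03  0.06  0.03] w 22.7
time_s: 18.5
tool_pos: [502.3, -312.3, 90.1]
orientation: [[0.007, -0.645, 0.764], [-0.005, 0.764, 0.645], [-1.0, -0.008, 0.002]]
wrist_force: [0.5, 0.0, -1.7]
grip_width: 22.7
t 18.5 shift [-0.005  0.018 -0.011] turn [0.007 0.012 0.054] F [ 0.5  0.  -1.7] M [-0.01 -0.02  0.02] w 22.7
```

Height no longer falls (90.1, the same as at pick-up), so it is seated. Release and retreat.

```bash
python3 -m inch '[[0,0,0,0,0,0,1],[0,0,0,0,0,0,1],[0,0,0,0,0,0,1],[0,0,0,0,0,0,1],[0,0,0,0,0,0,1]]'
python3 -m inch '[[-0.6,0,0,0,0,0,1],[-0.9,0,0,0,0,0,1],[-0.9,0,0,0,0,0,1],[-0.4,0,0,0,0,0,1],[0,0,0,0,0,0,1]]'
python3 - <<'E'
from fit import *
rows([501.3,-312,90.3],down(.70+np.pi/2))
im,c=snap("wrist","w8")
print(proj(c,[[501.3,-312,66]]))
fit_handle(im,c,[501,-311])
for n in("side","top"):im,c=snap(n,n+"9")
E
```

```text
time_s: 19.12
tool_pos: [502.4, -312.5, 89.7]
orientation: [[0.007, -0.645, 0.764], [-0.005, 0.764, 0.645], [-1.0, -0.008, 0.002]]
wrist_force: [-0.3, 0.0, -0.0]
grip_width: 85.5
time_s: 19.75
tool_pos: [500.9, -311.3, 232.8]
orientation: [[0.006, -0.645, 0.764], [-0.004, 0.764, 0.645], [-1.0, -0.007, 0.002]]
wrist_force: [0.0, 0.9, -0.9]
grip_width: 85.5
t 19.75 shift [ 2.849  0.003 -0.008] turn [0.006 0.011 0.044] F [ 0.   0.9 -0.9] M [-0.04 -0.01  0.01] w 85.5
[[316.14382176 181.74874472]]
blob [ 301  162   29   64 1696] [315.5 193.5]
handle x y yaw IoU [ 502.73 -311.12    0.74] 0.883
```

Driver stands at (502.7,-311.1), within about 2 mm of the start fit. Now I'll compare the board's position in the top view before and after.

Run:
```python
from h import *
c=cam(robot.grab_frame("top"))
A=np.array([553.6,91.3]);B=np.array([508.8,264.2]);u=(B-A)/np.linalg.norm(B-A);n=np.array([u[1],-u[0]])
for fn in("top0","top9"):
    im=cv2.imread(f"pics/{fn}.png").astype(np.float32)
    for off in(-80,-40,40,80):
        s=np.arange(20,100,1.);P=np.array([np.r_[B+u*k+n*off,65] for k in s]);q=proj(c,P).astype(np.float32)
        v=cv2.remap(im,q[:,0][None],q[:,1][None],1)[0];g=(v[:,1]-v[:,2])>0
        print(fn,off,"green",s[g][[0,-1]] if g.any() else None)
# slot angle of disc in wrist w6
```

```text
top0 -80 green [60. 86.]
top0 -40 green [61. 86.]
top0 40 green [62. 87.]
top0 80 green [63. 87.]
top9 -80 green [51. 72.]
top9 -40 green [51. 72.]
top9 40 green [52. 73.]
top9 80 green [52. 73.]
```

```bash
python3 -c "
from bench import robot
print(robot.sign_off(), robot.observe()['time_s'])"
```

```text
the job is handed in; nothing more can be done
the job is handed in; nothing more can be done
```

The job is handed in, with the last clock reading about 20 s of the 51 s allowed. I took the black paddle driver from its hole, turned the loose cam clockwise to its stop, put the driver back in the same hole, and let go. I never reached for the nut driver or the coloured look-alikes.

What the last checks showed:
- **Cam stop:** the tool turned about 1.4 rad in total, including the blade's play. The wrist moment rose from about 0.2 to 0.9 N m at the end, which I took as the stop.
- **End board:** comparing the top view before and after, its outer face moved in about 14 mm. That agrees with the expected 13.5 to 15 mm, with an uncertainty of about 1 mm.
- **Driver:** the final fit puts it upright at (502.7, -311.1), yaw 0.74. The two fits at the start gave (501.2, -311.0) and (500.5, -312.0), yaw 0.67 and 0.77, so it is back within about 2 mm.
- **Seating:** when I lowered the driver into the hole, the wrist force showed no clear contact. I judged it seated because the arm stopped going down at 90 mm, the height at which I had gripped it.

I had no picture views left at the end. The final state was checked by measurement only, and I did not measure the nut driver's position again.

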